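Check a salvaged torch on the two-bay tester

TASK

Check the red pocket torch on the tester: lift it out of its leaning rest and stand it upright, lens end up, right down on the floor of the empty cup, setting it down rather than dropping it, and let go. Then push the tester's orange spring toggle well over towards that cup, hold it there for a good second, and let it spring back to the middle. Push the toggle only once the torch stands in the cup, never towards the other cup, and leave the blue torch and everything else on the table where they are.

Things in the scene. Friction and masses are not known exactly. Their poses are not given: they have to be found in the camera images.
- torch: Red cylindrical pocket torch, 24 diameter, 150 long, 0.06 to 0.13 kg, steel band at the lens end. Origin at the centre of its flat tail end, own z axis along the torch to the lens. It starts leaning in the rest, 28 degrees from vertical, lens end up and towards the robot; the upper 65 mm stick out free. (Lengths in mm.)
- rest: Fixed aluminium trough on a black foot 110 x 75, on the robot's left or right, leaning 28 degrees from vertical with its top towards its own -x (roughly the robot). Own y runs across it. Origin on the table, 30 below the foot ledge on which the torch's tail stands. A plate under the torch and 3 thick side walls cover its lower 85; the side facing up, away from the robot, is open. (Lengths in mm.)
- cup_free_in (a point): Fixed round dark-grey cup, 60 tall, 43 outside and 31 inside diameter. This point is the centre of its flat inner floor, 5 above the table (the rim is 55 above it). It stands 105 to one side of the tester's centre, on either side. This one is empty. (Lengths in mm.)
- cup_used_in (a point): Fixed round dark-grey cup, 60 tall, 43 outside and 31 inside diameter. This point is the centre of its flat inner floor, 5 above the table (the rim is 55 above it). It stands 105 to one side of the tester's centre, on either side. This one holds the blue torch. (Lengths in mm.)
- old_torch: Blue torch of the same size, standing in the other cup; its top is 155 above the table. Origin at the centre of its tail. Leave alone. (Lengths in mm.)
- tester: Fixed grey box 100 (x) x 84 (y) x 70 high between the two cups, the toggle in the middle of its top. Origin under its centre; its own y axis runs from cup to cup. (Lengths in mm.)
- toggle (a joint): Spring-centred toggle: rad, 0 upright, positive leaning to the tester's +y, stops at -0.45 and +0.45. Return spring 0.4 N m/rad (about 3 N at the tip when well over, which means beyond about 0.3 rad). It hinges on the tester's x axis 72 above the table and returns by itself. (Lengths in mm.)
- toggle_tip (a point): Centre of the orange toggle paddle's top end, 132 above the table when upright. The paddle is 24 (tester's x) by 10 (tester's y), and stands 60 above its hinge, straight up from the tester. (Lengths in mm.)
- tray: Fixed green open tray, 140 x 100 x 28, on the side opposite the rest. Origin under its centre. (Lengths in mm.)
- hub: Bystander: white round hub, 72 diameter, 24 high, in the tray. Origin under its centre. (Lengths in mm.)
- adapter: Bystander: black power adapter 45 x 60 x 28, in the tray. Origin under its centre. (Lengths in mm.)
- mouse: Bystander: grey computer mouse 100 x 60 x 24, in front of the tester. Origin under its centre. (Lengths in mm.)
- drive: Bystander: bare hard drive 147 x 100 x 25, behind the tester. Origin under its centre. (Lengths in mm.)
- phone: Bystander: black phone 145 x 70 x 9, behind the tester. Origin under its centre. (Lengths in mm.)
- screwdriver: Bystander: screwdriver lying behind the tester.
- battery_jar: Bystander: jar 68 diameter, 90 high, behind the tester. Origin under its centre. (Lengths in mm.)

How it is judged:
By the outcome, as a careful person would: the job done as asked, in the order asked, and still so for the second after the job is handed in, with the robot touching nothing.
It also fails if it takes over 64 s, if anything falls off the work surface, if the arm or the gripper's body presses on something with over 40 N, if the wrist force passes 120 N, or if a joint passes its speed limit or range.

ROBOT

A 7-joint arm with a two-finger parallel gripper is mounted at the origin on the work surface. World frame = base frame: x ahead of the robot, y to its left, z up, the work surface at z = 0. Lengths are in m, angles in rad, forces in N, time in s.
With the tool pointing down it reaches from about 0.425 to 1.025 m from the base axis. Payload 9.4 kg.
Tool frame: the origin (TCP) lies midway between the tips of the shut fingers; the grasp point (between the pads) lies 19 mm behind it; x points along the fingers, y is the direction in which the jaws open and shut, and the axes are right-handed (so a half turn about x gives the same grasp; the last joint's range is limited). The gripper opens to 93 mm and grips with 3 to 60 N. Pads are 15 mm wide; open, the fingers measure 128 mm over their backs; the gripper's body (75 mm by 188 mm) begins 65 mm behind the grasp point.
Start: joints at [-1.385, 0.599, -0.003, 1.599, 0.002, 0.943, -0.08], TCP at [0.188, 0.7, 0.219] pointing down, gripper open.
Joint ranges: [-2.57, 2.57], [-0.35, 1.97], [-1.29, 1.29], [0.11, 2.56], [-1.05, 4.19], [0.11, 1.86], [-2.63, 2.63]. Speed limits (rad/s): [2.22, 2.22, 3.01, 3.01, 3.14, 3.14, 3.14].

INTERFACE

Orientations are given as a unit quaternion [w, x, y, z].
In Python, from workcell import * gives the robot as it stands. The module is installed in compiled form; this text tells all that it offers.
- The arm moves only by the shell command python3 -m crank 'ROWS' [FORCE]. ROWS is JSON, a list of rows, each a list of 3 entries, a list of its own where there are three numbers: the shift along the tool's x, y, z in mm, then the turn about the tool's x in rad, then the opening, from -1 (shut) to 1 (fully open). A call has 1 to 5 rows; each row is the pose to reach, as a shift and turn from the pose commanded when the call began, along the tool's axes at that moment; what a row does not reach only later rows make up. A row lasts 1/12 s, in which the tool goes at most 41.7 mm and 7.16 degrees, less where a joint would pass 70% of its speed; a pose out of reach is approached as far as the arm can. A call with a gripper value outside its range is refused whole. The fingers move at their own pace and stop on an object; FORCE is the grip in N (left out, the last holds). Time passes only in rows, so rows that repeat a pose let the fingers close. It gives the time, the measured TCP pose, the force and the opening at its end, in the units of the state.
- observe(): the state, without advancing time (a new reading comes with each control period).
- grab_frame(name): name is "scene" or "top" or "wrist"; returns a dict with "frame" (480x640x3 uint8, red, green, blue), "K" (3x3 intrinsics, pixels), "pose" (4x4, takes a point from camera to world coordinates). Camera axes: x right, y down, z forward; pixel columns grow to the right and rows downward; lengths in m; the calibration is good to about 2 mm. A picture is of the moment at which its call begins. There is no depth.
- hand_in(): hands the job in, once; it reports no verdict.
The state is a dict: "time": time; "joint_pos": joint angles; "qvel": joint speeds; "joint_efforts": joint torques, N m; "eef_pos": TCP position; "ee_rot": TCP orientation; "ft_force": force on the tool from outside, world axes, zero at the start; "torque": the same for the moment, N m; "gripper_width": finger opening in m.
Only numpy, scipy, OpenCV 4.12 (cv2) and the standard library are available. Lean on these libraries where they do the work, as an engineer would, in place of code of your own. Each camera call takes 0.05 s, during which the arm holds its last target.

## Working session

There is one attempt and no reset: what is moved stays moved. The work goes in short steps, Python scripts to look and compute and a shell command to move; the robot and the scene stay as the last step left them, time stands still between calls to the robot, and variables do not carry over. Pictures are saved under pics/ and viewed, and the job is handed in when it is done.

```bash
mkdir -p pics
python3 - <<'E'
from workcell import *
import cv2
s=observe(); print({k:s[k] for k in('time','eef_pos','ee_rot','gripper_width')})
for n in("scene","top","wrist"):
    g=grab_frame(n); cv2.imwrite(f"pics/{n}0.png",g["frame"][:,:,::-1]); print(n,g["K"],g["pose"])
E
```

```text
{'time': 0.0, 'eef_pos': array([0.18824919, 0.69962709, 0.21778381]), 'ee_rot': array([ 0.70099351,  0.09207428,  0.70103435, -0.09317329]), 'gripper_width': 0.09307109333025859}
scene [[587.95256391   0.         314.08170427]
 [  0.         587.95256391 236.87959129]
 [  0.           0.           1.        ]] [[ 0.79782176  0.34696836 -0.49304502  1.10173939]
 [ 0.60289086 -0.46151803  0.650787   -0.65032211]
 [-0.00174667 -0.81646437 -0.57739318  0.70154904]
 [ 0.          0.          0.          1.        ]]
top [[470.05686845   0.         315.44730525]
 [  0.         470.05686845 239.06573246]
 [  0.           0.           1.        ]] [[ 0.00641492 -0.9898834   0.14173816  0.42858879]
 [-0.99995577 -0.00732485 -0.00589897  0.02367596]
 [ 0.0068775  -0.14169405 -0.98988661  1.09679578]
 [ 0.          0.          0.          1.        ]]
wrist [[338.88950595   0.         322.50122514]
 [  0.         338.88950595 230.93338653]
 [  0.           0.           1.        ]] [[ 0.25900448  0.9244099   0.27996966  0.11154252]
 [ 0.96587487 -0.24741934 -0.07661198  0.72075351]
 [-0.00155097  0.29025851 -0.95694702  0.38328437]
 [ 0.          0.          0.          1.        ]]
```

View pics/scene0.png

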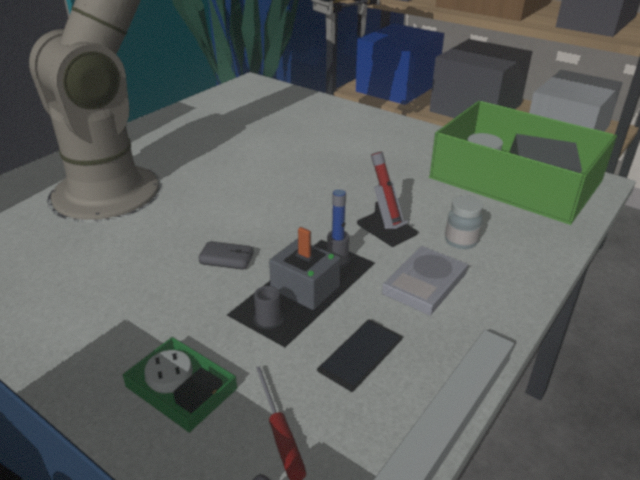

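View pics/top0.png

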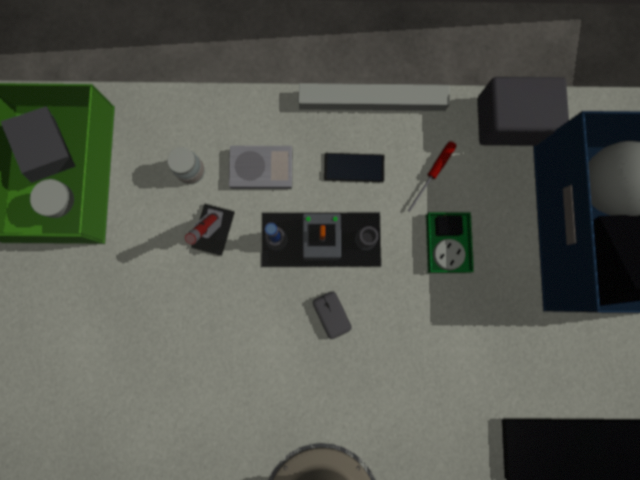

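View pics/wrist0.png

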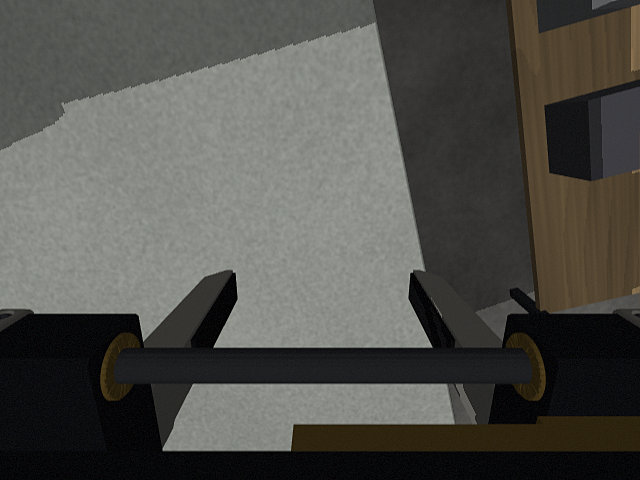

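The free cup is on the robot's right (top view ~(368,237)). The red torch leans in the rest on the left (~(203,230)), and the blue torch is at (275,235). I'll zoom in for detail.

```bash
cat > h.py <<'E'
import numpy as np, cv2
from workcell import *
def ray(g,u,v):
    K,P=g["K"],g["pose"]; d=P[:3,:3]@np.linalg.solve(K,[u,v,1.]); return P[:3,3],d/np.linalg.norm(d)
def onz(g,u,v,z):
    o,d=ray(g,u,v); return o+d*(z-o[2])/d[2]
def two(r1,r2):
    A=[];b=[]
    for o,d in(r1,r2):
        M=np.eye(3)-np.outer(d,d);A.append(M);b.append(M@o)
    p=np.linalg.lstsq(np.vstack(A),np.hstack(b),rcond=None)[0]
    return p,[float(np.linalg.norm(np.cross(p-o,d))) for o,d in(r1,r2)]
def proj(g,p):
    q=g["pose"]; c=q[:3,:3].T@(np.asarray(p)-q[:3,3]); w=g["K"]@c; return w[:2]/w[2]
def crop(g,name,x0,y0,w,h,s):
    f=g["frame"][y0:y0+h,x0:x0+w,::-1]; f=np.clip(f.astype(float)*1.6,0,255).astype(np.uint8)
    cv2.imwrite(name,cv2.resize(f,None,fx=s,fy=s,interpolation=cv2.INTER_CUBIC))
E
python3 - <<'E'
from h import *
crop(grab_frame("scene"),"pics/s1.png",225,140,200,200,4) if 0 else crop(grab_frame("scene"),"pics/s1.png",225,140,200,150,4)
crop(grab_frame("top"),"pics/t1.png",180,190,210,90,3.8)
E
```

```text
(no output)
```

View pics/s1.png

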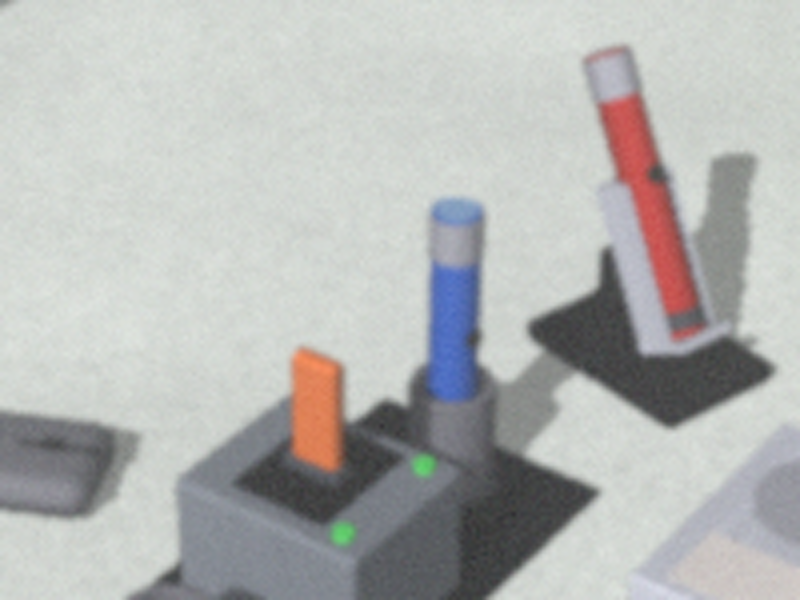

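View pics/t1.png

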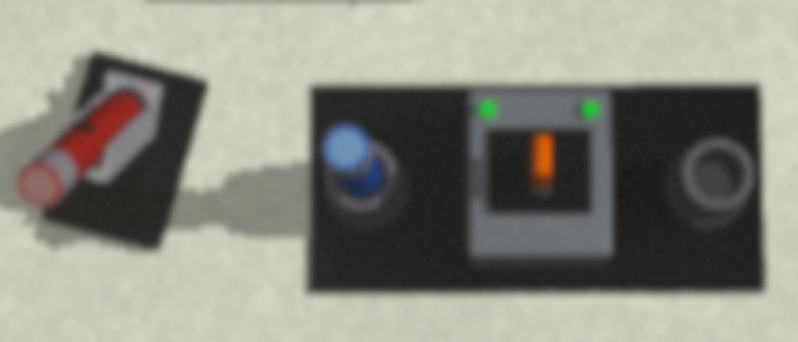

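Run:
```python
from h import *
np.set_printoptions(precision=4,suppress=True)
S=grab_frame("scene");T=grab_frame("top")
t=lambda x,y:(180+x/3.8,190+y/3.8); s=lambda x,y:(225+x/4,140+y/4)
L,e=two(ray(T,*t(41,185)),ray(S,*s(609,51)));print("lens",L,e)
print("bluetop",two(ray(T,*t(347,147)),ray(S,*s(458,211))), onz(T,*t(347,147),.155),onz(S,*s(458,211),.155))
cf=onz(T,*t(716,173),.06);print("cup rim",cf)
# cup rim contour scene full
print("toggle top",onz(T,*t(542,142),.132),onz(S,*s(318,356),.132))
print("foot corners",[onz(T,*t(*c),.0)[:2] for c in((95,52),(207,82),(158,249),(45,205))])
print("mat",[onz(T,*t(*c),.0)[:2] for c in((312,88),(757,86),(763,288),(311,290))])
print("tester",[onz(T,*t(*c),.07)[:2] for c in((470,90),(612,90),(612,255),(470,257))])
crop(S,"pics/s2.png",240,270,60,60,8)
```

```text
lens [0.5627 0.2697 0.1585] [0.0010379212703238183, 0.0010379212703239755]
bluetop (array([0.5849, 0.1082, 0.1511]), [0.0001982474499397158, 0.00019824744993974727]) [0.5841 0.1077 0.155 ] [0.5886 0.103  0.155 ]
cup rim [ 0.5859 -0.1007  0.06  ]
toggle top [0.5914 0.0031 0.132 ] [0.5882 0.0004 0.132 ]
foot corners [array([0.6687, 0.2804]), array([0.6501, 0.2098]), array([0.5451, 0.2367]), array([0.5719, 0.3075])]
mat [array([0.6468, 0.1442]), array([ 0.6503, -0.1341]), array([ 0.5236, -0.1362]), array([0.5204, 0.1419])]
tester [array([0.6324, 0.0441]), array([ 0.6331, -0.039 ]), array([ 0.536 , -0.0389]), array([0.5343, 0.0431])]
```

View pics/s2.png

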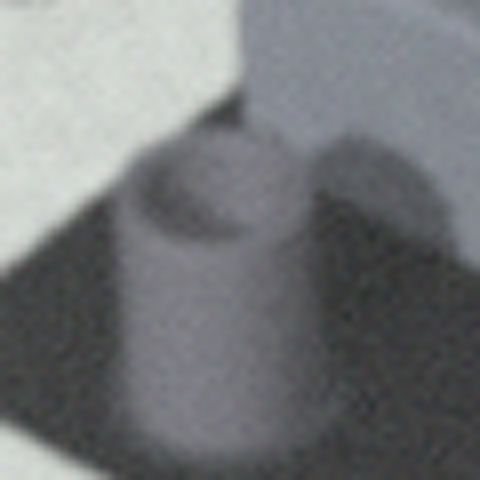

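```bash
cat >> h.py <<'E'
from scipy.spatial.transform import Rotation as Rn
def toolR(s): 
    q=s["ee_rot"]; return Rn.from_quat([q[1],q[2],q[3],q[0]]).as_matrix()
def plan(target,ydir_deg):
    s=observe();R=toolR(s)
    d=(R.T@(np.array(target)-s["eef_pos"]))*1000
    y=R[:,1]; yt=np.array([np.cos(np.radians(ydir_deg)),np.sin(np.radians(ydir_deg)),0])
    # turn about tool x: y-> cos y + sin z
    a=np.arctan2(yt@R[:,2],yt@R[:,1]); a2=(a+np.pi/2)%np.pi-np.pi/2
    print("t",round(s["time"],2),"tcp",s["eef_pos"].round(4),"w",round(s["gripper_width"],4),"F",s["ft_force"].round(2),"q7",s["joint_pos"].round(3)[[0,6]])
    print("shift mm",d.round(1),"turn",round(a,3),"or",round(a2,3))
E
python3 - <<'E'
from h import *
np.set_printoptions(precision=4,suppress=True)
S=grab_frame("scene")
print(onz(S,266.75,293,.06)); T=grab_frame("top"); print(onz(T,190.8,238.7,.162),onz(S,377.3,152.7,.162))
print(toolR(observe())); plan([.545,.27,.27],75)
E
```

```text
[ 0.5885 -0.1037  0.06  ]
[0.5613 0.2681 0.162 ] [0.5666 0.2652 0.162 ]
[[ 0.      0.2598  0.9657]
 [-0.0001  0.9657 -0.2598]
 [-1.     -0.0001  0.    ]]
t 0.45 tcp [0.1883 0.7001 0.2185] w 0.0932 F [-0.35  0.96  0.21] q7 [-1.385 -0.08 ]
shift mm [ -51.4 -322.7  456.1] turn -0.001 or -0.001
```

```bash
python3 -m crank '[[[-60,-320,400],0,1],[[-60,-320,400],0,1],[[-60,-320,400],0,1],[[-60,-320,400],0,1],[[-60,-320,400],0,1]]' 5
```

```text
time: 0.87
eef_pos: [0.3117, 0.5317, 0.2432]
ee_rot: [0.701, 0.093, 0.701, -0.092]
ft_force: [1.3, -0.1, 0.3]
gripper_width: 0.0928
```

```bash
python3 -c "
from h import *
plan([.49,.287,.27],75)"
```

```text
t 0.87 tcp [0.3117 0.5317 0.2432] w 0.0928 F [ 1.29 -0.09  0.34] q7 [-1.13   0.173]
shift mm [ -26.8 -190.   235.7] turn -0.001 or -0.001
```

```bash
python3 -m crank '[[[-27,-190,236],0,1],[[-27,-190,236],0,1],[[-27,-190,236],0,1],[[-27,-190,236],0,1],[[-27,-190,236],0,1]]'; python3 -c "
from h import *
plan([.49,.287,.27],75)"
```

```text
time: 1.28
eef_pos: [0.434, 0.3639, 0.2619]
ee_rot: [0.701, 0.093, 0.701, -0.092]
ft_force: [1.2, 0.6, 0.1]
gripper_width: 0.0927
t 1.28 tcp [0.434  0.3639 0.2619] w 0.0927 F [1.22 0.61 0.13] q7 [-0.814  0.521]
shift mm [ -8.1 -59.7  74. ] turn -0.001 or -0.001
```

```bash
python3 -m crank '[[[-8,-60,74],0,1],[[-8,-60,74],0,1],[[-8,-60,74],0,1],[[-8,-60,74],0,1],[[-8,-60,74],0,1]]'; python3 -c "
from h import *
g=grab_frame('wrist');crop(g,'pics/w1.png',0,0,640,480,1.2)
plan([.49,.287,.27],75)"
```

```text
time: 1.7
eef_pos: [0.4892, 0.2883, 0.2695]
ee_rot: [0.701, 0.093, 0.701, -0.093]
ft_force: [-0.9, 0.8, -0.6]
gripper_width: 0.0929
t 1.75 tcp [0.4883 0.2894 0.2693] w 0.0932 F [-0.49  0.99 -0.35] q7 [-0.665  0.695]
shift mm [-0.7 -1.9  2.2] turn -0.0 or -0.0
```

View pics/w1.png

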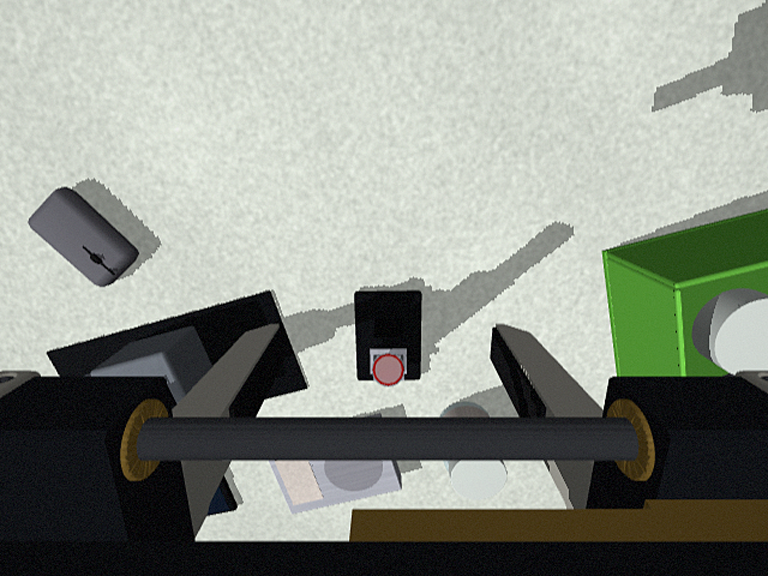

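Run:
```python
from h import *
np.set_printoptions(precision=4,suppress=True)
g=grab_frame('wrist'); print(g["pose"])
print(onz(g,388.5/1.2,369/1.2,.1624))
print("foot", [onz(g,u/1.2,v/1.2,0)[:2] for u,v in((355,292),(421,291))])
```

```text
[[ 0.2585  0.9246  0.2799  0.4117]
 [ 0.966  -0.2475 -0.0745  0.3101]
 [ 0.0004  0.2897 -0.9571  0.4348]
 [ 0.      0.      0.      1.    ]]
[0.5613 0.2714 0.1624]
foot [array([0.5464, 0.2368]), array([0.5646, 0.3091])]
```

```bash
python3 -m crank '[[[0,0,92],0,0.4],[[0,0,92],0,0.4],[[40,0,92],0,0.4],[[80,0,92],0,0.4],[[110,0,92],0,0.4]]' 5;  python3 -c "
from h import *
g=grab_frame('wrist');crop(g,'pics/w2.png',0,0,640,480,1.2)
plan([.576,.267,.115],75)"
```

```text
time: 2.22
eef_pos: [0.5769, 0.2659, 0.1566]
ee_rot: [0.701, 0.092, 0.702, -0.092]
ft_force: [-0.9, 0.5, -0.1]
gripper_width: 0.0669
t 2.27 tcp [0.5739 0.2651 0.1514] w 0.0657 F [-2.48 -0.99 -2.88] q7 [-0.552  0.826]
shift mm [36.3  2.6  1.8] turn 0.002 or 0.002
```

View pics/w2.png

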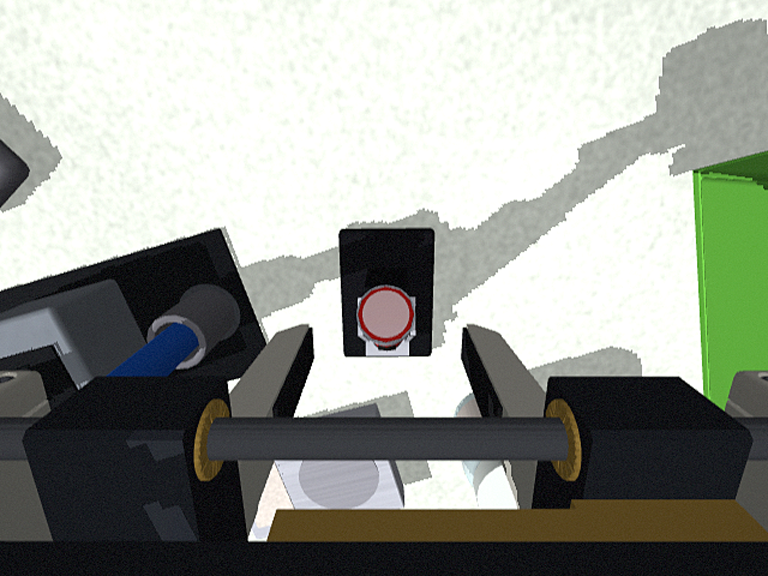

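Centred between the fingers: lens at (386,315), fingertips at x≈310 and 463. Next I descend and close.

```bash
python3 -c "
from h import *
g=grab_frame('wrist');print(onz(g,386/1.2,315/1.2,.1624))"; python3 -m crank '[[[20,0,2],0,0.4],[[36,0,2],0,0.4],[[36,0,2],0,0.4],[[36,0,2],0,0.4]]' 5;  python3 -c "
from h import *
plan([.576,.267,.115],75)"
```

```text
[0.55790844 0.26919715 0.1624    ]
time: 2.65
eef_pos: [0.5795, 0.2655, 0.1245]
ee_rot: [0.701, 0.092, 0.701, -0.092]
ft_force: [-0.8, -0.2, -0.1]
gripper_width: 0.065
t 2.65 tcp [0.5795 0.2655 0.1245] w 0.065 F [-0.79 -0.2  -0.08] q7 [-0.546  0.83 ]
shift mm [ 9.5  0.5 -3.7] turn 0.001 or 0.001
```

```bash
python3 -m crank '[[[9,0,-5],0,0.4],[[9,0,-5],0,0.4],[[9,0,-5],0,-0.2],[[9,0,-5],0,-0.6],[[9,0,-5],0,-1]]' 5;  python3 -m crank '[[[0,0,0],0,-1],[[0,0,0],0,-1],[[0,0,0],0,-1]]' 5; python3 -c "
from h import *
g=grab_frame('wrist');crop(g,'pics/w3.png',0,0,640,480,1.2)
crop(grab_frame('scene'),'pics/s3.png',325,120,150,130,4)
plan([.576,.267,.115],75)"
```

```text
time: 3.07
eef_pos: [0.5752, 0.2655, 0.115]
ee_rot: [0.701, 0.093, 0.701, -0.092]
ft_force: [0.7, -0.8, -0.6]
gripper_width: 0.0501
time: 3.32
eef_pos: [0.575, 0.2653, 0.1145]
ee_rot: [0.701, 0.093, 0.701, -0.093]
ft_force: [-0.2, 0.8, -0.3]
gripper_width: 0.0294
t 3.42 tcp [0.575  0.2653 0.1144] w 0.0238 F [-0.21  0.16 -0.12] q7 [-0.549  0.825]
shift mm [-0.6  1.9  0.5] turn -0.001 or -0.001
```

View pics/w3.png

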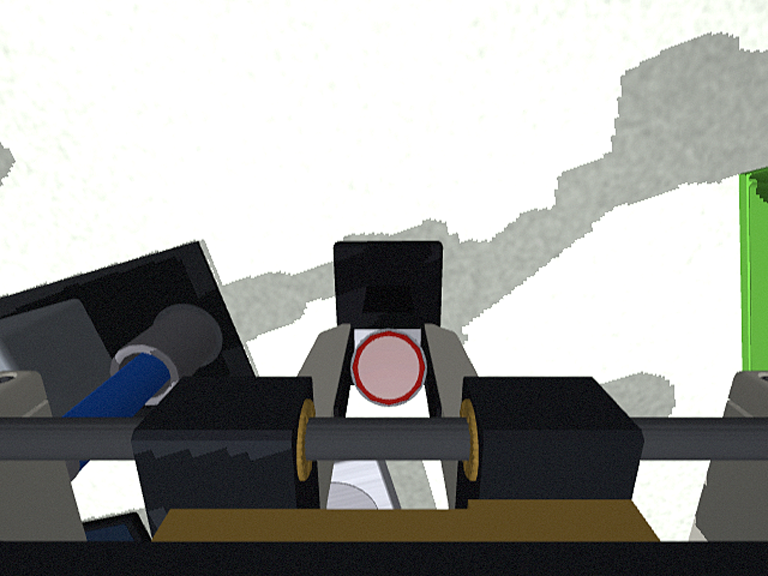

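View pics/s3.png

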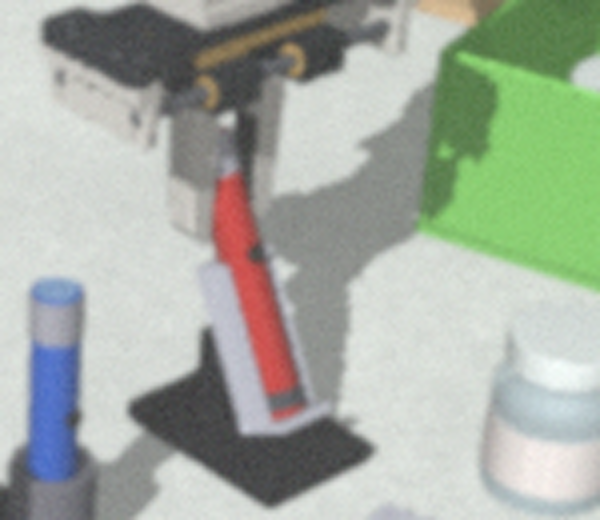

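```bash
python3 -m crank '[[[-3,0,6],0,-1],[[-6,0,13],0,-1],[[-8,0,20],0,-1],[[-11,0,27],0,-1],[[-11,0,27],0,-1]]' 4; python3 -c "
from h import *
crop(grab_frame('scene'),'pics/s4.png',325,120,150,130,4)
plan([.576,.267,.115],75)"
```

```text
time: 3.83
eef_pos: [0.6034, 0.2576, 0.1261]
ee_rot: [0.702, 0.093, 0.7, -0.093]
ft_force: [0.8, 0.5, 2.7]
gripper_width: 0.0237
t 3.88 tcp [0.6026 0.2579 0.1258] w 0.0239 F [-0.22 -0.5   1.5 ] q7 [-0.518  0.852]
shift mm [ 10.8   1.8 -28.1] turn -0.002 or -0.002
```

View pics/s4.png

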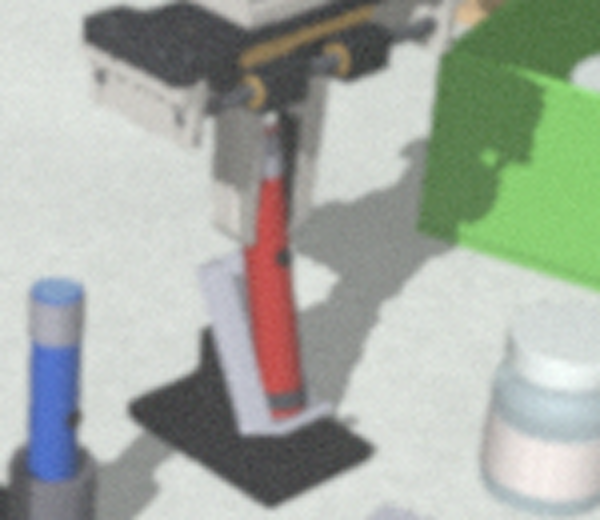

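The torch pivots about its tail on the ledge, so I'll continue the arc.

```bash
python3 -m crank '[[[-2,0,7],0,-1],[[-4,0,14],0,-1],[[-5,0,21],0,-1],[[-5,0,28],0,-1],[[-5,0,28],0,-1]]' 4; python3 -c "
from h import *
crop(grab_frame('scene'),'pics/s5.png',325,120,150,130,4)
g=grab_frame('wrist');crop(g,'pics/w5.png',0,0,640,480,1.2)
plan([.576,.267,.115],75)"
```

```text
time: 4.3
eef_pos: [0.6301, 0.2503, 0.1307]
ee_rot: [0.702, 0.093, 0.7, -0.093]
ft_force: [0.6, 0.5, 3.6]
gripper_width: 0.0241
t 4.4 tcp [0.6288 0.2508 0.1305] w 0.0237 F [0.52 0.79 2.22] q7 [-0.49   0.879]
shift mm [ 15.4   1.9 -55.2] turn -0.002 or -0.002
```

View pics/s5.png

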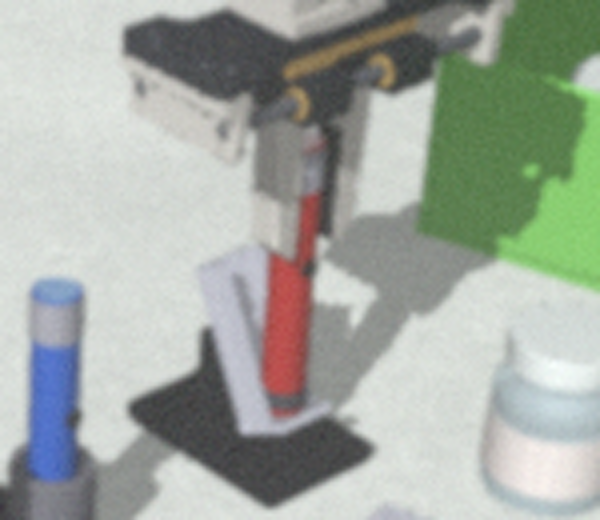

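View pics/w5.png

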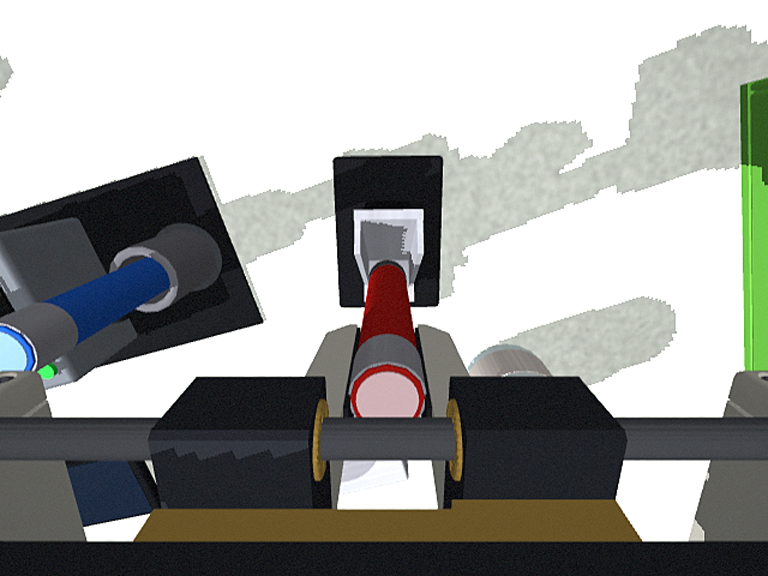

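Run:
```python
from h import *
np.set_printoptions(precision=4,suppress=True)
g=grab_frame('wrist')
for z in(.178,.182): print("lens",z,onz(g,390/1.2,393/1.2,z))
S=grab_frame("scene")
for n,p in(("tail",(.629,.251,.035)),("band",(.629,.251,.13)),("top",(.629,.251,.182))): print(n,(proj(S,p)-[325,120])*4, proj(g,p)*1.2)
s=toolR(observe());print(s)
```

```text
lens 0.178 [0.6256 0.2529 0.178 ]
lens 0.182 [0.6231 0.2536 0.182 ]
tail [283.1782 397.6413] [386.9878 277.7443]
band [298.4334 235.6376] [387.0284 339.8784]
top [307.4166 140.2396] [387.0743 410.08  ]
[[ 0.0003  0.2598  0.9657]
 [ 0.      0.9657 -0.2598]
 [-1.      0.0001  0.0003]]
```

```bash
python3 -m crank '[[[0,0,0],0,-1],[[0,0,0],0,-1],[[0,0,0],0,-1],[[-8,0,0],0,-1],[[-25,0,0],0,-1]]' 15; python3 -c "
from h import *
crop(grab_frame('scene'),'pics/s6.png',325,100,150,130,4)
plan([.587,-.102,.31],90)"
```

```text
time: 4.92
eef_pos: [0.6266, 0.2508, 0.1538]
ee_rot: [0.7, 0.092, 0.702, -0.093]
ft_force: [-0.0, -0.3, -0.9]
gripper_width: 0.0238
t 4.97 tcp [0.6287 0.2515 0.1585] w 0.0238 F [0.74 0.28 0.97] q7 [-0.493  0.878]
shift mm [-151.9 -352.    51.8] turn -0.263 or -0.263
```

View pics/s6.png

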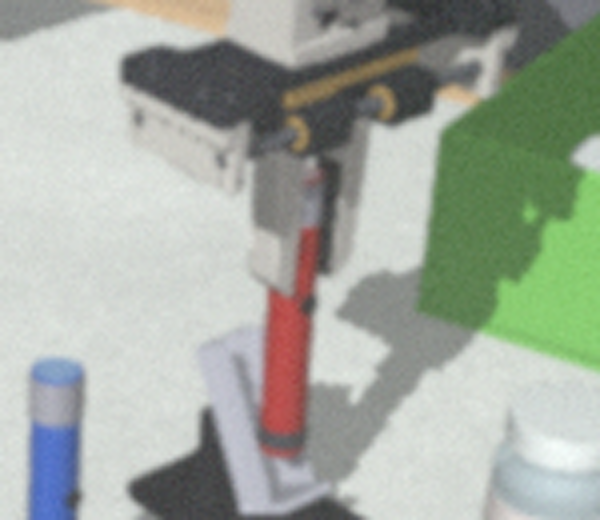

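Lifted and held upright. Next I raise it above everything and carry it across.

```bash
python3 -m crank '[[[-35,0,0],0,-1],[[-70,0,0],0,-1],[[-105,0,0],0,-1],[[-135,0,0],0,-1],[[-152,0,0],0,-1]]'; python3 -m crank '[[[0,-35,5],-0.05,-1],[[0,-70,10],-0.1,-1],[[0,-105,15],-0.16,-1],[[0,-140,20],-0.21,-1],[[0,-175,26],-0.263,-1]]'; python3 -c "
from h import *
plan([.54,-.102,.31],90)"
```

```text
time: 5.38
eef_pos: [0.6289, 0.2513, 0.3117]
ee_rot: [0.702, 0.094, 0.7, -0.092]
ft_force: [0.5, 0.6, -0.5]
gripper_width: 0.0235
time: 5.8
eef_pos: [0.607, 0.0739, 0.3076]
ee_rot: [0.707, -0.001, 0.707, 0.001]
ft_force: [1.4, 0.4, -1.0]
gripper_width: 0.024
t 5.8 tcp [0.607  0.0739 0.3076] w 0.024 F [ 1.44  0.39 -1.02] q7 [-0.226  1.368]
shift mm [  -2.4 -175.6  -67.5] turn 0.003 or 0.003
```

```bash
python3 -m crank '[[[0,-40,-5],0,-1],[[0,-80,-10],0,-1],[[0,-120,-15],0,-1],[[0,-155,-20],0,-1],[[0,-175,-20],0,-1]]'; python3 -m crank '[[[10,0,0],0,-1],[[20,0,0],0,-1],[[30,0,0],0,-1],[[30,0,0],0,-1]]';python3 -c "
from h import *
g=grab_frame('wrist');crop(g,'pics/w7.png',0,0,640,480,1.2)
crop(grab_frame('scene'),'pics/s7.png',190,150,200,190,3)
crop(grab_frame('top'),'pics/t7.png',260,180,150,110,5)
plan([.587,-.102,.31],90)"
```

```text
time: 6.22
eef_pos: [0.586, -0.1048, 0.3078]
ee_rot: [0.707, 0.001, 0.707, -0.002]
ft_force: [0.1, 0.2, -0.6]
gripper_width: 0.0239
time: 6.55
eef_pos: [0.5867, -0.0978, 0.2749]
ee_rot: [0.706, -0.001, 0.708, 0.001]
ft_force: [-0.3, 0.0, -1.1]
gripper_width: 0.0234
t 6.7 tcp [ 0.5879 -0.0984  0.2772] w 0.0237 F [ 0.82  0.35 -1.  ] q7 [0.032 1.671]
shift mm [-32.8  -3.6  -0.9] turn 0.002 or 0.002
```

View pics/w7.png

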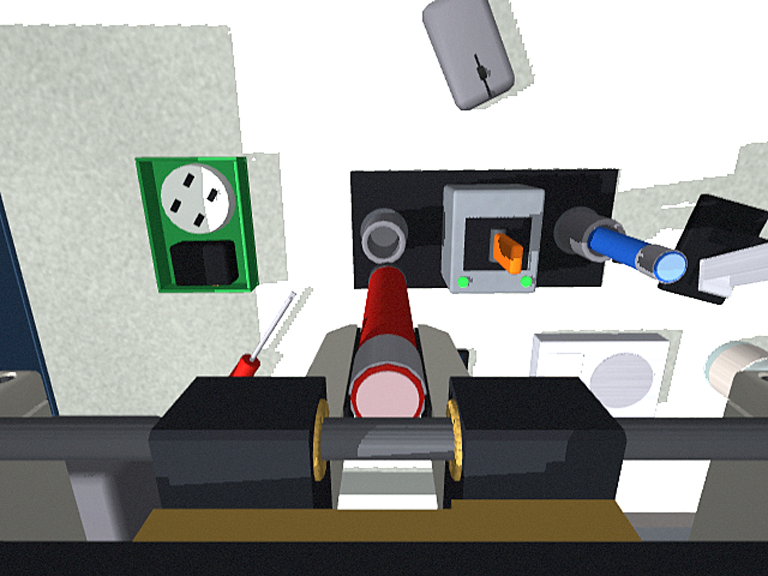

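View pics/s7.png

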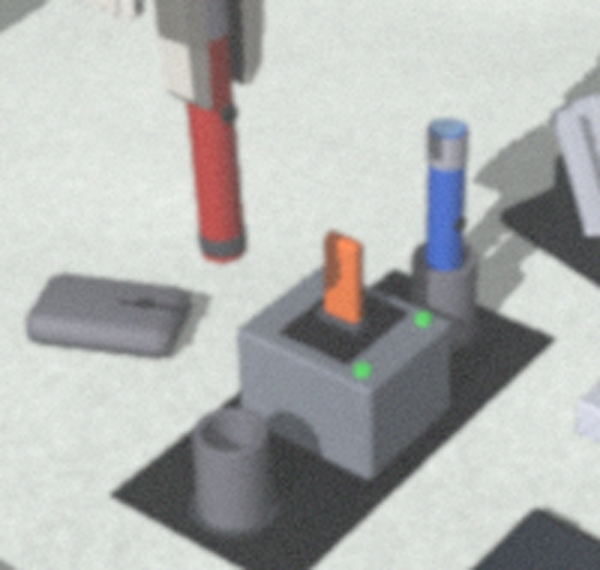

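Run:
```python
from h import *
np.set_printoptions(precision=4,suppress=True)
g=grab_frame('wrist');S=grab_frame('scene')
print("rim wrist",onz(g,384/1.2,240/1.2,.06),"blue top",onz(g,670/1.2,266/1.2,.155))
f=g["frame"]
def sub(u,v,y):
    o,d=ray(S,u,v); return o+d*(y-o[1])/d[1]
print("scene tail",sub(190+222/3,150+249/3,-.0985),"tail wrist far edge ray z.16-.18",[onz(g,388/1.2,268/1.2,z) for z in(.16,.17,.18)])
print("vertical from tcp",[proj(S,(.5879,-.0984,z))*3-np.array([190,150])*3 for z in(.165,.18,.24)])
s=observe();print(toolR(s),s["eef_pos"])
# refine rim: bright ring mask
G=cv2.cvtColor(f,cv2.COLOR_RGB2GRAY)[165:235,290:350]
cv2.imwrite("pics/rim.png",cv2.resize(np.clip(G*2.0,0,255).astype(np.uint8),None,fx=8,fy=8,interpolation=cv2.INTER_NEAREST))
```

```text
rim wrist [ 0.5871 -0.1014  0.06  ] blue top [0.5864 0.1089 0.155 ]
scene tail [ 0.5858 -0.0985  0.1778] tail wrist far edge ray z.16-.18 [array([ 0.5871, -0.0978,  0.16  ]), array([ 0.5843, -0.0979,  0.17  ]), array([ 0.5815, -0.0979,  0.18  ])]
vertical from tcp [array([226.3939, 270.3254]), array([224.9608, 246.7741]), array([218.9458, 147.9283])]
[[ 0.0005 -0.0015  1.    ]
 [ 0.0001  1.      0.0015]
 [-1.      0.0001  0.0005]] [ 0.5881 -0.0989  0.2777]
```

View pics/rim.png

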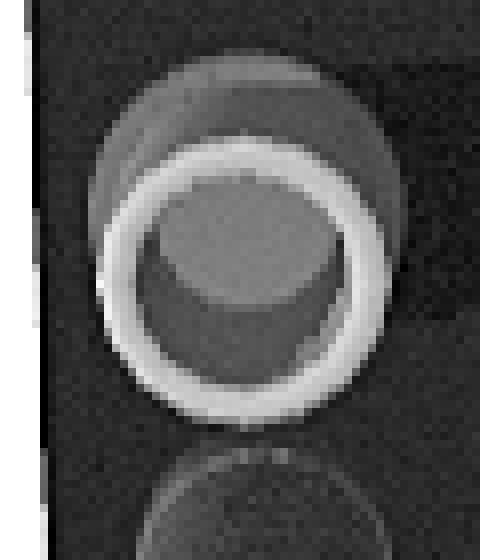

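View pics/t7.png

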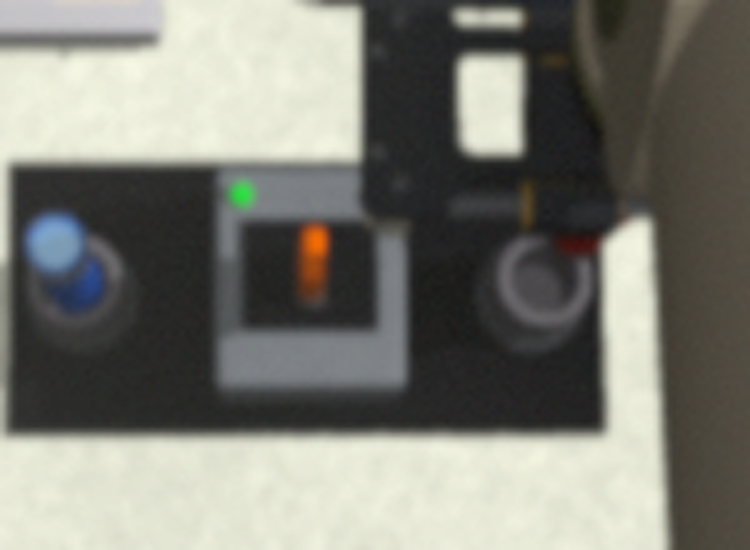

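```bash
python3 -m crank '[[[30,-3,-2],0,-1],[[60,-3,-2],0,-1],[[85,-3,-2],0,-1],[[100,-3,-2],0,-1],[[104,-3,-2],0,-1]]'; python3 -m crank '[[[0,0,0],0,-1],[[0,0,0],0,-1]]'
python3 - <<'E'
from h import *
np.set_printoptions(precision=4,suppress=True)
g=grab_frame('wrist');crop(g,'pics/w8.png',220,160,200,150,4)
crop(grab_frame('scene'),'pics/s8.png',220,200,100,120,5)
plan([.587,-.1015,.31],90)
E
```

```text
time: 7.22
eef_pos: [0.5847, -0.1021, 0.1712]
ee_rot: [0.706, -0.0, 0.708, 0.0]
ft_force: [0.0, 0.5, -1.5]
gripper_width: 0.0236
time: 7.38
eef_pos: [0.5864, -0.1026, 0.1743]
ee_rot: [0.708, -0.0, 0.707, 0.0]
ft_force: [0.4, -0.2, 0.3]
gripper_width: 0.0236
t 7.48 tcp [ 0.5866 -0.1027  0.1748] w 0.0238 F [-0.72  0.75 -0.35] q7 [0.047 1.682]
shift mm [-135.2    1.2    0.7] turn 0.0 or 0.0
```

View pics/w8.png

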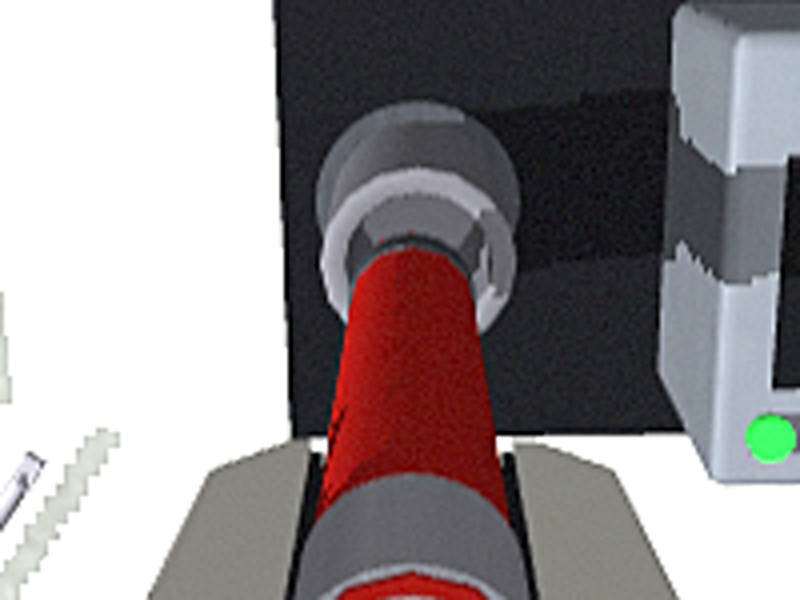

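View pics/s8.png

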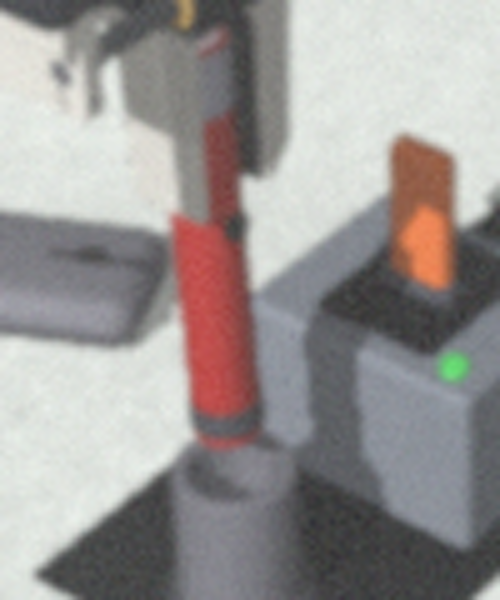

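Run:
```python
from h import *
np.set_printoptions(precision=4,suppress=True)
g=grab_frame('wrist');S=grab_frame('scene')
print("rim ctr x",onz(g,220+418/4,160+168/4,.06)[:2]+[.0215,0])
for z in (.070,.076,.08): print(z,onz(g,220+413/4,160+233/4,z)[:2]+[.012,0])
def sub(u,v,y):
    o,d=ray(S,u,v); return o+d*(y-o[1])/d[1]
print("scene tail",sub(220+228/5,200+437/5,-.1025),"rim",onz(S,220+235/5,200+468/5,.06))
# torch axis at two heights scene : finger-exit
print("mid",sub(220+212/5,200+220/5,-.1025))
```

```text
rim ctr x [ 0.5883 -0.1013]
0.07 [ 0.5903 -0.1023]
0.076 [ 0.5887 -0.1023]
0.08 [ 0.5877 -0.1023]
scene tail [ 0.5855 -0.1025  0.0698] rim [ 0.5898 -0.1046  0.06  ]
mid [ 0.5847 -0.1025  0.1584]
```

```bash
python3 -m crank '[[[0,1,0],0,-1],[[6,1,0],0,-1],[[12,1,0],0,-1],[[18,1,0],0,-1],[[22,1,0],0,-1]]' 8; python3 -m crank '[[[0,0,0],0,-1],[[0,0,0],0,-1]]'
python3 - <<'E'
from h import *
np.set_printoptions(precision=4,suppress=True)
g=grab_frame('wrist');crop(g,'pics/w9.png',220,160,200,150,4)
crop(grab_frame('scene'),'pics/s9.png',220,200,100,120,5)
plan([.587,-.1015,.31],90)
E
```

```text
time: 8.0
eef_pos: [0.5853, -0.1016, 0.1503]
ee_rot: [0.707, -0.0, 0.707, 0.0]
ft_force: [-0.6, 0.4, -1.4]
gripper_width: 0.0241
time: 8.17
eef_pos: [0.5855, -0.1017, 0.1508]
ee_rot: [0.707, -0.0, 0.707, 0.0]
ft_force: [-0.1, -0.2, -1.0]
gripper_width: 0.0237
t 8.27 tcp [ 0.5858 -0.1017  0.1514] w 0.0239 F [ 1.22 -0.81 -1.12] q7 [0.048 1.682]
shift mm [-158.6    0.2    1.2] turn 0.0 or 0.0
```

View pics/w9.png

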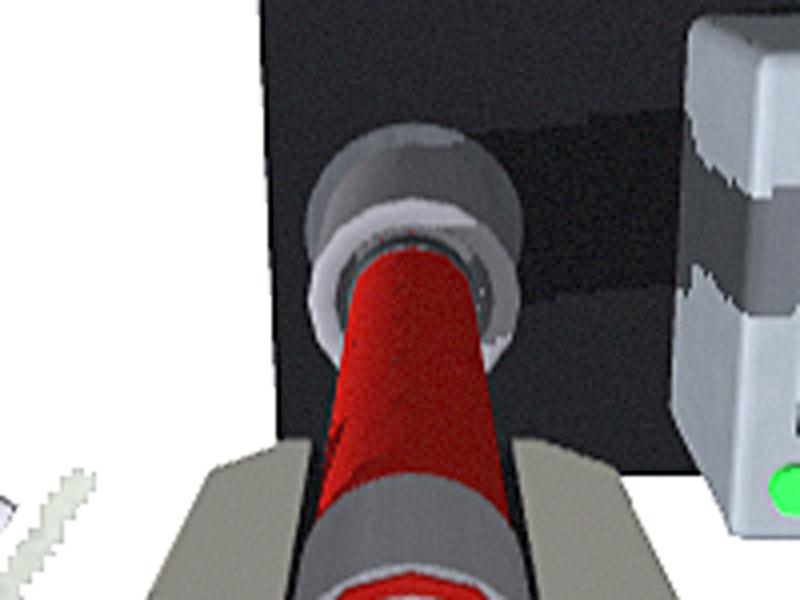

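View pics/s9.png

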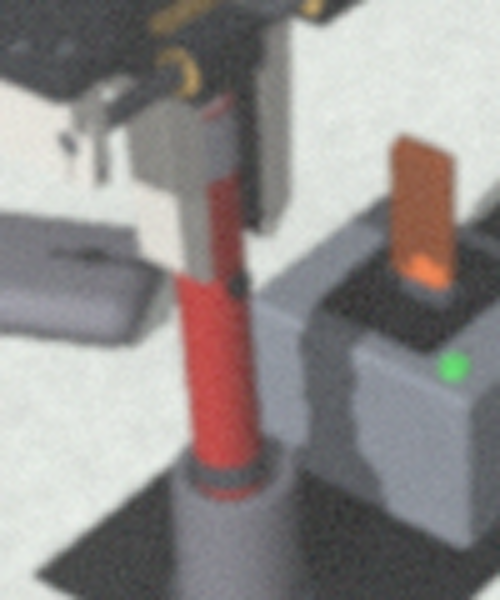

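The tail sits centred inside the rim, with about 3 mm of gap on the far side. I'll keep lowering.

```bash
python3 -m crank '[[[6,0,0],0,-1],[[12,0,0],0,-1],[[18,0,0],0,-1],[[24,0,0],0,-1],[[30,0,0],0,-1]]' 6; python3 -m crank '[[[2,0,0],0,-1],[[4,0,0],0,-1],[[6,0,0],0,-1],[[8,0,0],0,-1],[[8,0,0],0,-1]]'
python3 - <<'E'
from h import *
np.set_printoptions(precision=4,suppress=True)
g=grab_frame('wrist');crop(g,'pics/w10.png',220,160,200,150,4)
crop(grab_frame('scene'),'pics/s10.png',220,200,100,120,5)
plan([.587,-.1015,.31],90)
E
```

```text
time: 8.68
eef_pos: [0.5856, -0.1017, 0.1205]
ee_rot: [0.707, -0.0, 0.707, 0.0]
ft_force: [0.5, 0.4, -1.0]
gripper_width: 0.0241
time: 9.1
eef_pos: [0.5856, -0.1016, 0.1131]
ee_rot: [0.707, -0.0, 0.707, 0.0]
ft_force: [-0.3, 0.5, -1.2]
gripper_width: 0.024
t 9.2 tcp [ 0.5857 -0.1016  0.1135] w 0.0236 F [0.4  0.75 0.23] q7 [0.052 1.684]
shift mm [-196.5    0.1    1.3] turn 0.0 or 0.0
```

View pics/w10.png

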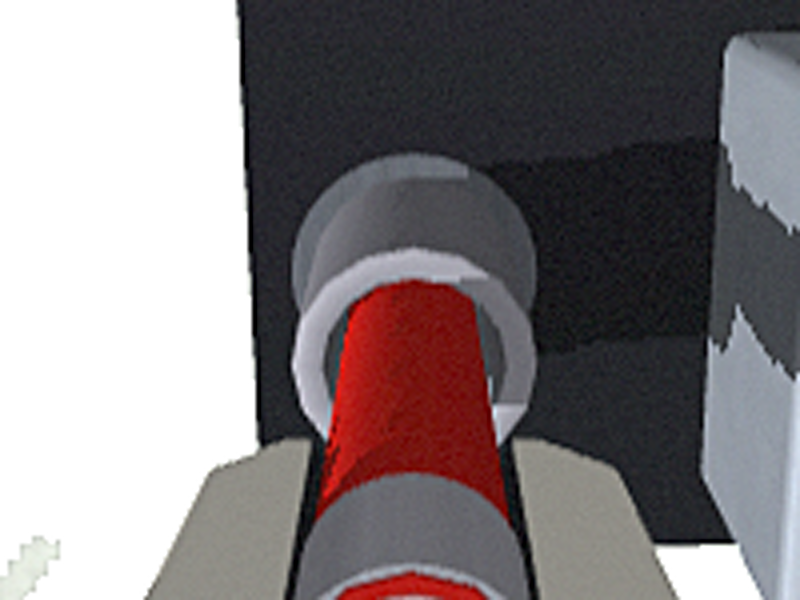

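View pics/s10.png

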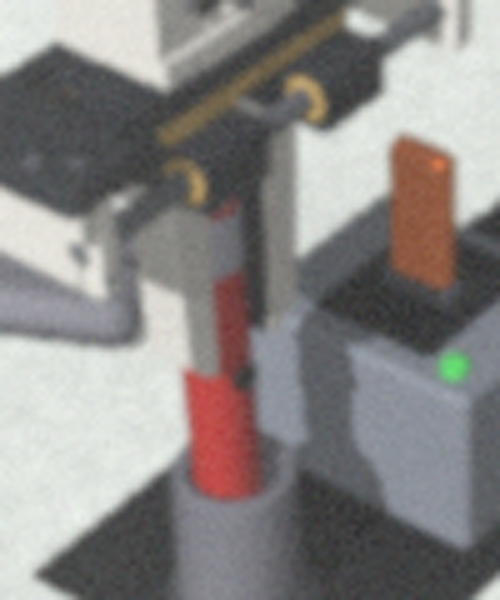

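```bash
python3 -m crank '[[[1,0,0],0,-1],[[2,0,0],0,-1],[[3,0,0],0,-1],[[4,0,0],0,-1],[[5,0,0],0,-1]]'; python3 -m crank '[[[1,0,0],0,-1],[[2,0,0],0,-1],[[2,0,0],0,-1]]';python3 -m crank '[[[1,0,0],0,-1],[[2,0,0],0,-1],[[2,0,0],0,-1]]'
```

```text
time: 9.62
eef_pos: [0.5857, -0.1016, 0.1083]
ee_rot: [0.707, -0.0, 0.707, 0.0]
ft_force: [-0.9, 0.2, -0.5]
gripper_width: 0.0237
time: 9.87
eef_pos: [0.5856, -0.1017, 0.1062]
ee_rot: [0.707, -0.0, 0.707, 0.0]
ft_force: [-0.8, -0.5, -0.1]
gripper_width: 0.0239
time: 10.12
eef_pos: [0.5857, -0.1016, 0.1042]
ee_rot: [0.707, -0.0, 0.707, 0.0]
ft_force: [0.6, 0.1, -1.3]
gripper_width: 0.0237
```

```bash
for i in 1; do python3 -m crank '[[[1,0,0],0,-1],[[2,0,0],0,-1],[[2,0,0],0,-1]]'; done; python3 -m crank '[[[1,0,0],0,-1],[[2,0,0],0,-1],[[2,0,0],0,-1]]';python3 -m crank '[[[1,0,0],0,-1],[[2,0,0],0,-1],[[2,0,0],0,-1]]'
```

```text
time: 10.37
eef_pos: [0.5857, -0.1017, 0.1022]
ee_rot: [0.707, -0.0, 0.707, 0.0]
ft_force: [0.6, -0.1, -0.9]
gripper_width: 0.0236
time: 10.62
eef_pos: [0.5864, -0.1017, 0.101]
ee_rot: [0.708, -0.0, 0.707, 0.0]
ft_force: [0.1, -0.1, 4.5]
gripper_width: 0.0238
time: 10.87
eef_pos: [0.5871, -0.1017, 0.0994]
ee_rot: [0.708, -0.0, 0.706, 0.0]
ft_force: [0.6, -0.0, 7.1]
gripper_width: 0.0239
```

Contact at TCP z = 0.101, which matches the expected floor height for this grasp. I'll relieve the load and open gently.

```bash
python3 -m crank '[[[-2,0,0],0,-1],[[-2,0,0],0,-1],[[-2,0,0],0,-0.3],[[-2,0,0],0,-0.1],[[-2,0,0],0,0.1]]' 5;python3 -m crank '[[[0,0,0],0,0.2],[[0,0,0],0,0.2],[[0,0,0],0,0.2]]'
python3 - <<'E'
from h import *
g=grab_frame('wrist');crop(g,'pics/w11.png',220,160,200,150,4)
crop(grab_frame('scene'),'pics/s11.png',220,200,100,120,5)
E
```

```text
time: 11.28
eef_pos: [0.5854, -0.1017, 0.1002]
ee_rot: [0.707, -0.0, 0.707, 0.0]
ft_force: [0.4, -0.2, -0.7]
gripper_width: 0.0392
time: 11.53
eef_pos: [0.5856, -0.1016, 0.1003]
ee_rot: [0.707, -0.0, 0.707, 0.0]
ft_force: [-0.4, 0.8, 0.0]
gripper_width: 0.0553
```

View pics/w11.png

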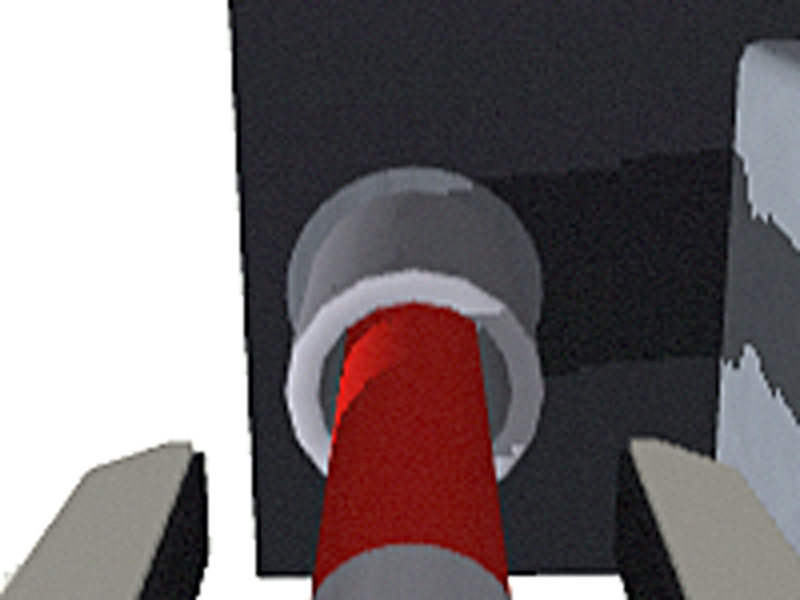

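View pics/s11.png

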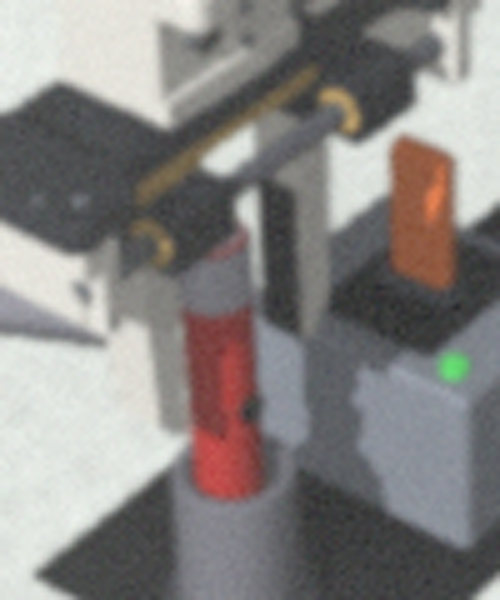

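The torch is released and standing on the cup floor. Now I retreat straight up.

```bash
python3 -m crank '[[[-20,0,0],0,0.2],[[-50,0,0],0,0.2],[[-85,0,0],0,0.2],[[-120,0,0],0,0.2],[[-150,0,0],0,0.2]]';python3 -m crank '[[[0,35,0],0,-0.5],[[0,75,0],0,-1],[[0,115,0],0,-1],[[0,145,0],0,-1],[[0,157,0],0,-1]]' 10; python3 -m crank '[[[0,0,0],0,-1],[[0,0,0],0,-1],[[0,0,0],0,-1]]'
python3 - <<'E'
from h import *
g=grab_frame('wrist');crop(g,'pics/w12.png',0,0,640,480,1.2)
crop(grab_frame('scene'),'pics/s12.png',220,140,150,200,3)
plan([.588,.055,.112],90)
E
```

```text
time: 12.05
eef_pos: [0.5857, -0.1017, 0.2527]
ee_rot: [0.707, -0.0, 0.707, 0.0]
ft_force: [0.9, -0.0, 0.0]
gripper_width: 0.0557
time: 12.47
eef_pos: [0.5853, 0.0608, 0.2505]
ee_rot: [0.707, -0.001, 0.707, 0.003]
ft_force: [0.5, -0.2, -0.1]
gripper_width: 0.027
time: 12.72
eef_pos: [0.5857, 0.0532, 0.2503]
ee_rot: [0.707, 0.0, 0.707, -0.001]
ft_force: [-0.2, -0.7, -0.8]
gripper_width: 0.0073
t 12.82 tcp [0.5857 0.0531 0.2503] w 0.0018 F [-0.44 -0.78  0.  ] q7 [-0.211  1.398]
shift mm [138.3   2.    2.3] turn -0.003 or -0.003
```

View pics/w12.png

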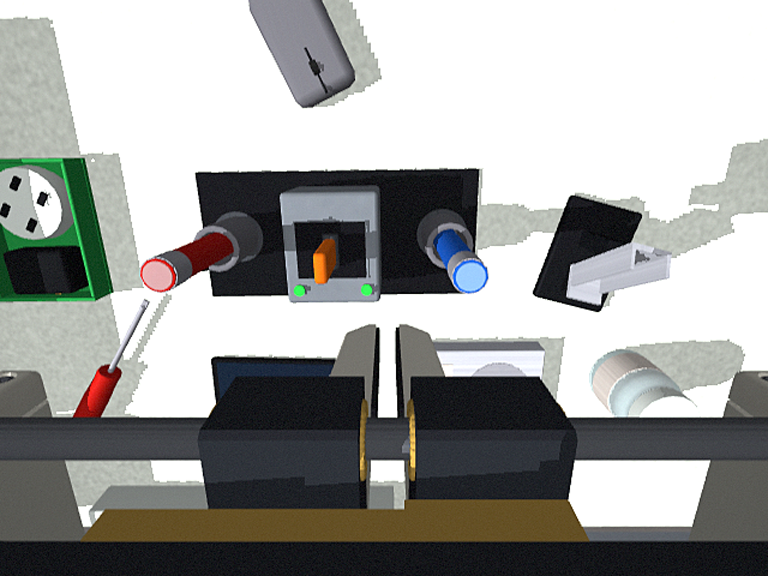

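View pics/s12.png

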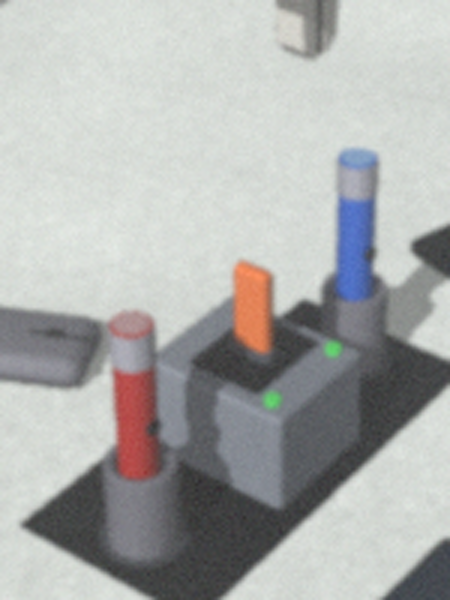

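The red torch stands upright at the same height as the blue one: lens at (158,274) against (470,277). The toggle is at (322,262). I'll descend between the toggle and the blue torch.

```bash
python3 -m crank '[[[35,0,2],0,-1],[[70,0,2],0,-1],[[100,0,2],0,-1],[[125,0,2],0,-1],[[138,0,2],0,-1]]'; python3 -m crank '[[[0,-5,0],0,-1],[[0,-10,0],0,-1],[[0,-15,0],0,-1],[[0,-20,0],0,-1],[[0,-20,0],0,-1]]'
python3 - <<'E'
from h import *
g=grab_frame('wrist');crop(g,'pics/w13.png',120,120,400,250,2)
crop(grab_frame('scene'),'pics/s13.png',240,170,120,120,5)
plan([.588,.02,.112],90)
E
```

```text
time: 13.23
eef_pos: [0.5864, 0.0534, 0.1094]
ee_rot: [0.706, 0.0, 0.708, -0.001]
ft_force: [-0.4, -0.0, 0.3]
gripper_width: 0.0006
time: 13.65
eef_pos: [0.5883, 0.0333, 0.1137]
ee_rot: [0.708, 0.001, 0.706, -0.001]
ft_force: [0.4, 0.4, 0.5]
gripper_width: 0.0005
t 13.75 tcp [0.5881 0.0349 0.1133] w 0.0003 F [-0.02  0.08 -0.51] q7 [-0.166  1.43 ]
shift mm [  1.3 -14.9  -0.1] turn -0.001 or -0.001
```

View pics/w13.png

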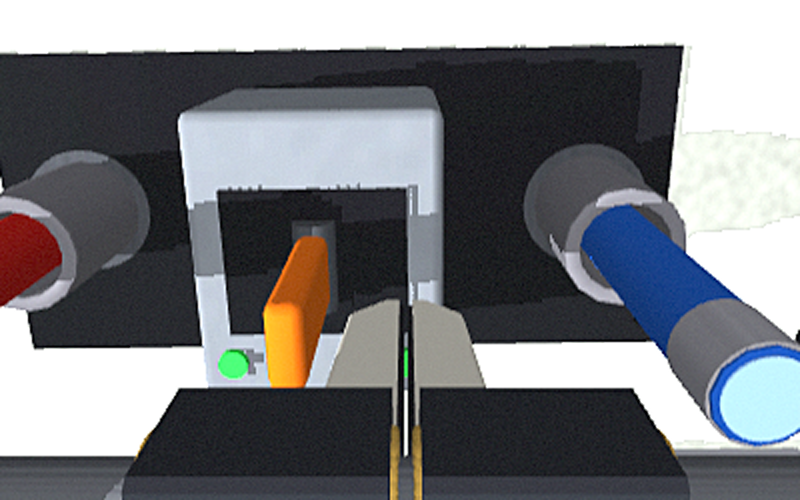

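View pics/s13.png

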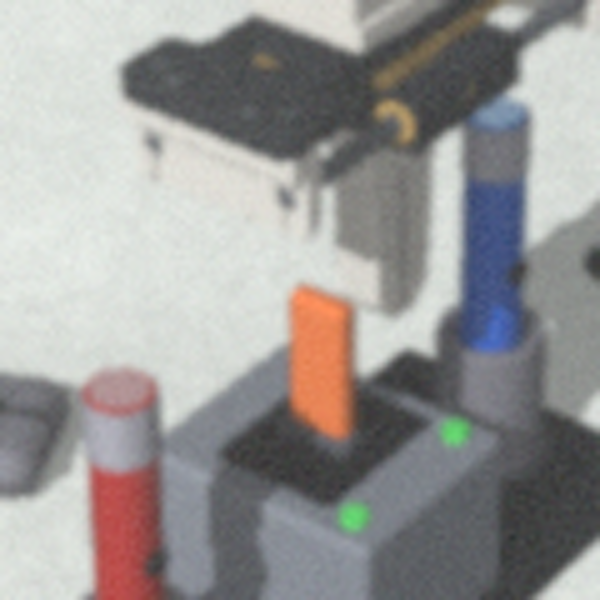

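```bash
python3 -m crank '[[[0,-6,0],0,-1],[[0,-12,0],0,-1],[[0,-18,0],0,-1],[[0,-24,0],0,-1],[[0,-30,0],0,-1]]'
python3 - <<'E'
from h import *
g=grab_frame('wrist');crop(g,'pics/w14.png',120,120,400,250,2)
crop(grab_frame('scene'),'pics/s14.png',240,170,120,120,5)
plan([.588,.02,.112],90)
E
```

```text
time: 14.17
eef_pos: [0.5877, 0.0053, 0.1123]
ee_rot: [0.707, -0.0, 0.707, 0.0]
ft_force: [0.6, 4.2, -0.6]
gripper_width: 0.0003
t 14.27 tcp [0.5877 0.0044 0.1123] w 0.0007 F [0.27 1.81 2.12] q7 [-0.111  1.477]
shift mm [ 0.3 15.6  0.3] turn -0.001 or -0.001
```

View pics/w14.png

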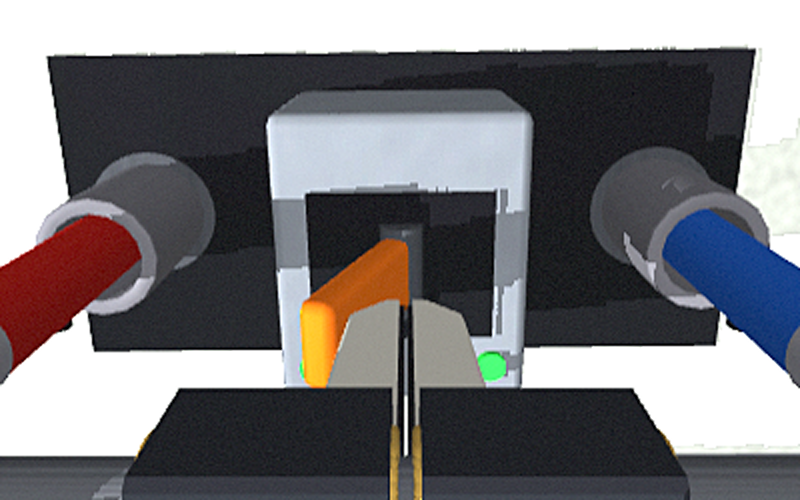

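View pics/s14.png

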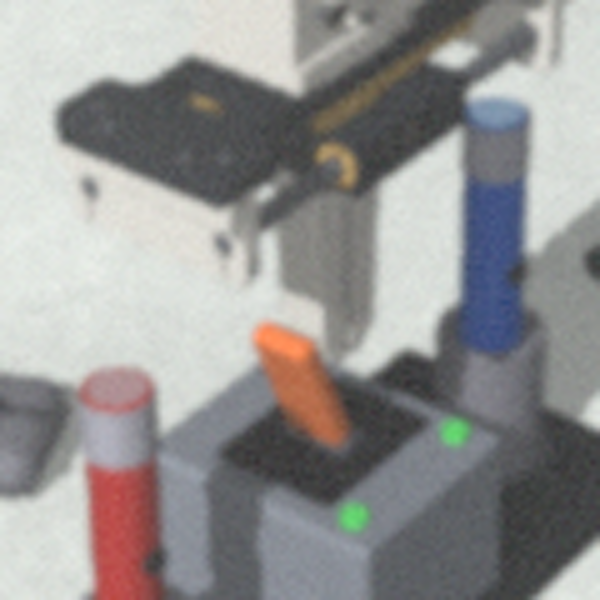

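Run:
```python
from h import *
S=grab_frame('scene')
def subx(u,v,x):
    o,d=ray(S,u,v); return o+d*(x-o[0])/d[0]
for n,p in(("up",(323,297)),("now",(285,341)),("base",(335,440))):
    print(n,subx(240+p[0]/5,170+p[1]/5,.588))
plan([.588,.02,.112],90)
```

```text
up [0.588      0.00094166 0.13077734]
now [ 0.588      -0.02017912  0.1242893 ]
base [0.588      0.00674299 0.06570213]
t 14.32 tcp [0.5877 0.0049 0.1124] w 0.0006 F [-1.    1.33  3.15] q7 [-0.112  1.476]
shift mm [ 0.4 15.1  0.3] turn -0.001 or -0.001
```

The tip has shifted about 21 mm, so the angle is about 0.36 rad towards the red cup. I'll push slightly further and hold.

```bash
python3 -m crank '[[[0,-2,0],0,-1],[[0,-2,0],0,-1],[[0,-2,0],0,-1],[[0,-2,0],0,-1],[[0,-2,0],0,-1]]'; for i in 1; do python3 - <<'E'
from h import *
S=grab_frame('scene');crop(S,'pics/s15.png',240,170,120,120,5)
E
done
python3 -m crank '[[[0,0,0],0,-1],[[0,0,0],0,-1],[[0,0,0],0,-1],[[0,0,0],0,-1],[[0,0,0],0,-1]]'; python3 -m crank '[[[0,0,0],0,-1],[[0,0,0],0,-1],[[0,0,0],0,-1],[[0,0,0],0,-1],[[0,0,0],0,-1]]';python3 -m crank '[[[0,0,0],0,-1],[[0,0,0],0,-1],[[0,0,0],0,-1],[[0,0,0],0,-1],[[0,0,0],0,-1]]'; python3 -m crank '[[[0,0,0],0,-1],[[0,0,0],0,-1],[[0,0,0],0,-1],[[0,0,0],0,-1],[[0,0,0],0,-1]]'
```

```text
time: 14.73
eef_pos: [0.5876, 0.0037, 0.1123]
ee_rot: [0.707, -0.0, 0.707, 0.0]
ft_force: [0.2, 3.9, 0.1]
gripper_width: 0.0007
time: 15.2
eef_pos: [0.5876, 0.0034, 0.1123]
ee_rot: [0.707, -0.0, 0.707, 0.0]
ft_force: [0.2, 3.6, -0.4]
gripper_width: 0.0007
time: 15.62
eef_pos: [0.5877, 0.0033, 0.1124]
ee_rot: [0.707, -0.0, 0.707, 0.0]
ft_force: [-0.5, 3.2, -1.3]
gripper_width: 0.0003
time: 16.03
eef_pos: [0.5876, 0.0034, 0.1124]
ee_rot: [0.707, -0.0, 0.707, 0.0]
ft_force: [-0.4, 3.5, -0.6]
gripper_width: 0.0006
time: 16.45
eef_pos: [0.5877, 0.0033, 0.1124]
ee_rot: [0.707, -0.0, 0.707, 0.0]
ft_force: [0.1, 3.8, -0.8]
gripper_width: 0.0006
```

View pics/s15.png

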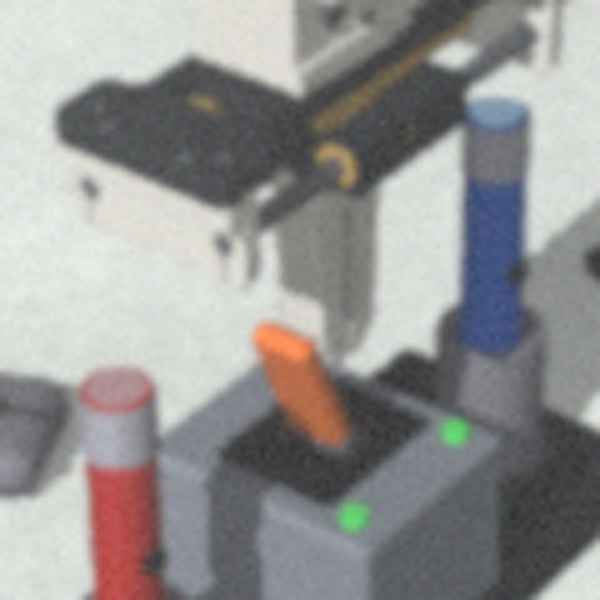

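Held for over 1.7 s with 3.2–3.9 N at the tool. Now I back off at +y and rise.

```bash
python3 -m crank '[[[0,10,0],0,-1],[[0,20,0],0,-1],[[0,30,0],0,-1],[[0,40,0],0,-1],[[0,47,0],0,-1]]'; python3 -m crank '[[[0,0,0],0,-1],[[-30,0,0],0,-1],[[-70,0,0],0,-1],[[-110,0,0],0,-1],[[-150,0,0],0,-1]]'; python3 -m crank '[[[0,0,-40],0,-1],[[0,0,-80],0,-1],[[0,0,-80],0,-1],[[0,0,-80],0,-1],[[0,0,-80],0,-1]]'
python3 - <<'E'
from h import *
g=grab_frame('wrist');crop(g,'pics/w16.png',0,0,640,480,1.2)
S=grab_frame('scene');crop(S,'pics/s16.png',220,140,200,200,3)
print(onz(g,0,0,0)); plan([.5,.05,.26],90)
E
```

```text
time: 16.87
eef_pos: [0.5877, 0.0522, 0.1124]
ee_rot: [0.707, -0.0, 0.707, 0.001]
ft_force: [0.2, 0.2, -0.4]
gripper_width: 0.0003
time: 17.28
eef_pos: [0.5871, 0.0499, 0.2639]
ee_rot: [0.707, -0.0, 0.707, -0.0]
ft_force: [1.8, 0.2, -0.4]
gripper_width: 0.0006
time: 17.7
eef_pos: [0.5082, 0.0502, 0.2628]
ee_rot: [0.708, -0.0, 0.707, 0.0]
ft_force: [1.1, 0.2, 0.2]
gripper_width: 0.0007
[ 2.95153919e-01 -3.02942182e-01 -5.55111512e-17]
t 17.8 tcp [0.5088 0.0503 0.2623] w 0.0008 F [ 0.27 -0.4  -0.16] q7 [-0.229  1.372]
shift mm [ 2.3 -0.3 -8.8] turn -0.0 or -0.0
```

View pics/w16.png

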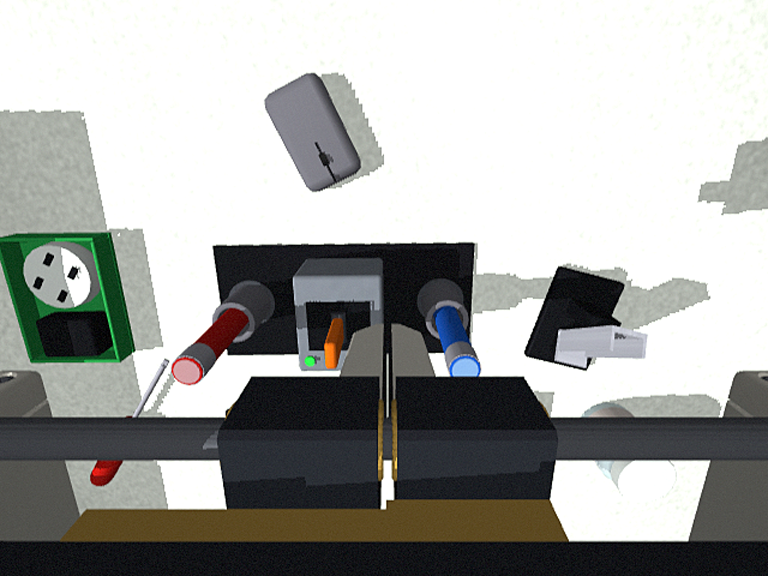

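View pics/s16.png

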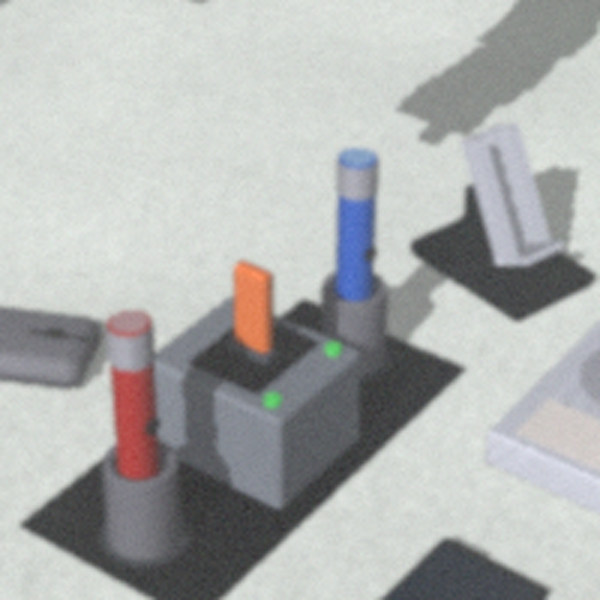

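Run:
```python
from h import *
g=grab_frame('wrist');S=grab_frame('scene')
print("red lens",two(ray(g,188/1.2,370/1.2),ray(S,220+130/3,140+323/3)),onz(g,188/1.2,370/1.2,.155))
print(hand_in())
```

```text
red lens (array([ 0.58657134, -0.10193767,  0.15186096]), [0.000686700277763836, 0.0006867002777635147]) [ 0.5852756  -0.09974268  0.155     ]
the job is handed in; nothing more can be done
None
```

The red torch now stands upright, lens up, on the floor of the empty cup, and the toggle has been pushed towards that cup, held and let go. I handed the job in at about 18 s of the 64 s allowed; `hand_in` gives no verdict.

- **Torch:** I gripped it near the lens, swung it upright on the rest's ledge, carried it over the tester and lowered it into the cup. It touched the floor at the expected height (TCP z ≈ 0.101 m, about 7 N at most). I eased off the load before opening the fingers.
- **Toggle:** With the fingers shut, I pushed it towards the red torch's cup to about 0.36 rad, measured from the scene camera. I then moved 2 mm further and held for about 1.7 s at 3–4 N. After I backed away it returned upright.

**Last checks:**
- The two-view lens position came out at (0.587, -0.102, 0.152) m. That is within 1 mm of the measured cup centre, and its height is 3 mm below the ideal 0.155 m, which is the size of the camera error.
- The toggle appears in the same place in the picture as before the push, and the blue torch and the other items in view look unmoved.
- The arm was clear of everything.

**Disagreements:** The cameras differed by up to about 5 mm on some points, such as the torch lens. They also differed by about 3 mm on the torch tail just above the cup, so I went by the wrist view there and lowered slowly.

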